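# Roll a shaft into the vee block and clamp it

## Robot

A 6-joint arm with a two-finger parallel gripper is mounted at the origin on the work surface. World frame = base frame: x ahead of the robot, y to its left, z up, the work surface at z = 0. Lengths are in m, angles in degrees, forces in N, time in s.
With the tool pointing down it reaches from about 0.35 to 0.875 m from the base axis. Payload 4.2 kg.
Tool frame: the origin (TCP) lies between the finger pads; the fingertips stand 25 mm ahead of it and the grasp point (between the pads) lies 6 mm ahead of it (r.tips_ahead is the distance from the TCP to the fingertips, in m); z points along the fingers, y is the direction in which the jaws open and shut (so a half turn about z gives the same grasp; the last joint's range is limited). The gripper opens to 87 mm and grips with 3 to 60 N. Pads are 19 mm wide; open, the fingers measure 117 mm over their backs; the gripper's body (75 mm by 190 mm) begins 51 mm behind the grasp point.
Start: joints at [-55.428, 22.042, 0.453, 0, -68.411, -14.817], TCP at [0.211, -0.588, 0.248] pointing down, gripper open.
Joint ranges: [-179.83, 179.83], [-69.29, 118.12], [-61.27, 80.66], [-181.25, 117.63], [-171.15, -9.14], [-177.46, 177.46]. Speed limits (degrees/s): [159.86, 159.86, 180, 180, 180, 180].

## Interface

Orientations are given as a 3x3 rotation matrix whose columns are the frame's x, y, z axes.
In Python, from station import r, vision, finish_job gives the robot as it stands.
- The arm moves only by the shell command python3 -m jog 'ROWS'. ROWS is a JSON object of lists of equal length, an entry for each row: "rot": the turn, a rotation vector about the world's x, y, z in degrees, a list of three; "delta_pos": the shift along the world's x, y, z in mm, a list of three; "grip": the opening in per cent of the stroke, from 0 (shut) to 100 (fully open). A call has 1 to 10 rows; each row shifts and turns the commanded pose from where the row before left it; what a row does not reach is not made up. A row lasts 1/12 s, in which the tool goes at most 41.7 mm and 7.16 degrees, less where a joint would pass 70% of its speed; a pose out of reach is approached as far as the arm can. A call with a gripper value outside its range is refused whole. The fingers move at their own pace and stop on an object; the grip force is fixed at half the most. Time passes only in rows, so rows that do not move let the fingers close. It gives the time, the measured TCP pose, the force and the opening at its end, in the units of the state.
- r.sense(): the state, without advancing time (a new reading comes with each control period).
- vision.capture(name): name is "scene" or "top" or "wrist"; returns a dict with "frame" (420x560x3 uint8, red, green, blue), "K" (3x3 intrinsics, pixels), "xyz" and "orientation" of the camera in the world. Camera axes: x right, y up, looking along -z (the intrinsics and any distortion apply to the point x, -y, -z); pixel columns grow to the right and rows downward; lengths in m; the calibration is good to about 2 mm. A picture is of the moment at which its call begins. There is no depth.
- finish_job(): hands the job in, once; it reports no verdict.
The state is a dict: "time_s": time; "joints": joint angles; "joint_velocities": joint speeds; "effort": joint torques, N m; "tcp_pos": TCP position; "ee_rot": TCP orientation; "wrist_force": force on the tool from outside, world axes, zero at the start; "moment": the same for the moment, N m; "gripper_width": opening from 0.0 (shut) to 1.0 (fully open).
Only numpy, scipy, OpenCV 4.12 (cv2) and the standard library are available. Lean on these libraries where they do the work, as an engineer would, in place of code of your own. Each camera call takes 0.05 s, during which the arm holds its last target. There are 200 camera calls.

## Task

Roll the steel shaft gently along the green loading deck, without lifting it off, until it drops into the vee block and lies square and centred in it of its own accord. Only then bring the red-tipped hold-down strap over and press it down gently until its pad bears firmly on the shaft; the stiff hinge keeps it there when you let go. Leave everything else on the bench where it is.

Things in the scene. Friction and masses are not known exactly. Their poses are not given: they have to be found in the camera images.
- fixture: Vee fixture, fixed to the bench. Origin on the bench top under the vee's bottom line; z up, +x the direction in which the shaft must roll, y along the vee. Base plate 260 x 260 x 12 mm, x -140 to 120 mm. Steel 90 degree vee, 70 mm long, bottom line 18 mm above the bench; its far flank rises to x 26 mm, 44 mm high, solid behind it to x 56 mm.
- deck_edge (a point): Middle of the front edge of the green loading deck, where the vee's mouth begins: fixture x -18 mm, 36 mm above the bench. Axes as the fixture's. The deck is level, 150 mm wide, and runs from here 104 mm back towards -x; along its rear edge stands a lip 5 mm high, 6 mm thick.
- vee_seat (a point): Where the shaft's centre lies when seated in the vee: fixture x 0, y 0, 46 mm above the bench (10 mm lower than on the deck). Axes as the fixture's.
- shaft: Loose steel shaft, 0.4 to 0.65 kg: barrel 40 mm diameter, 100 mm long, brass journals 24 mm diameter, 22 mm long at both ends. Origin at its centre; x is its axis (any turn about x). It starts on the deck, askew from the vee by up to 0.2 rad, and rolls freely. It must not rise more than 8 mm above its height on the deck, nor be pushed or squeezed with more than 25 N.
- strap: Hold-down strap: dark steel arm on a hinge, with the pad it carries. Origin on the hinge; y is the hinge axis (along fixture y); the arm runs to its own -x, 125 mm long, 22 wide, 10 thick. Level, its x is the fixture's x; it starts upright, 1.6 to 1.85 rad from level, leaning slightly away from the vee, and swings down over the vee, towards the deck. It stays at any angle where it is left.
- strap_hinge (a point): Hinge axis of the strap, fixed on the fixture: 70 mm beyond the vee's middle (fixture x), y 0, 88 mm above the bench. Axes as the fixture's. Two cheeks hold it: x 57 to 83 mm, y within 29 mm, 100 mm high. The hinge is stiff: 3 to 5 N at the red grip to move it. It keeps its set, so a pad pressed on the shaft goes on bearing on it after release.
- strap_nut (a point): Nut on the strap's upper face, 70 mm from the hinge, above the pad (20 mm across, on a screw spindle below the arm; yields 1 mm per 10 N). The spindle is set anew every time: pad face 18 to 32 mm from the arm's middle line, so the angle at which it meets the seated shaft is unknown, from 0.06 rad below level to 0.16 above, and must be felt. The pad must not load the shaft above 40 N.
- strap_grip (a point): Centre of the red grip at the strap's free end, 135 mm from the hinge: cylinder 26 mm in diameter, 30 mm long, axis along the hinge. It can be pinched from above by its two flat ends at any strap angle, or pushed. When the pad bears, pressing the grip some 8 N harder than the hinge's stiffness is right (the pad then gets about twice that). Axes as the strap's.
- hex_key: Bystander, to be left alone: red-handled T hex key, 90 mm wide handle and 120 mm rod, lying on the bench. Origin at the centre of its underside (as it would stand).
- cap_screw: Bystander, to be left alone: black cap screw standing head down, 20 mm across, 30 mm tall, loose on the fixture's base plate (+y side). Origin at the centre of its underside (as it would stand).
- parallel: Bystander, to be left alone: steel bar 90 x 12 x 20 mm, loose on the fixture's base plate (-y side). Origin at the centre of its underside (as it would stand).
- gauge_block: Bystander, to be left alone: steel block 75 x 50 x 25 mm. Origin at the centre of its underside (as it would stand).
- spanner: Bystander, to be left alone: steel wrench lying on the bench. Origin at the centre of its underside (as it would stand).
- oil_can: Bystander, to be left alone: white plastic bottle with a yellow label and red cap, 60 mm across, 130 mm tall. Origin at the centre of its underside (as it would stand).
- spare_slug: Bystander, to be left alone: upright brass cylinder, 44 mm across, 60 mm tall. Origin at the centre of its underside (as it would stand).

How it is judged (in metres and radians):
On the way, in this order (a step that is already met when the one before it is completed fails the run):
1. the shaft lies seated and square in the vee, the strap not yet touching it (x of shaft in the frame of fixture between -0.0025 and 0.0025 m and y of shaft in the frame of fixture between -0.03 and 0.03 m and z of shaft in the frame of fixture between 0.043 and 0.0485 m and angle between the x axis of shaft and the y axis of fixture, either way round below 0.04 rad and contact force between strap and shaft below 0.1 N and linear speed of shaft below 0.02 m/s), for 0.3 s.
2. the strap's pad is pressed on the seated shaft with more than 4 N (x of shaft in the frame of fixture between -0.0025 and 0.0025 m and y of shaft in the frame of fixture between -0.03 and 0.03 m and z of shaft in the frame of fixture between 0.043 and 0.0485 m and angle between the x axis of shaft and the y axis of fixture, either way round below 0.04 rad and contact force between strap and shaft above 4 N), for 0.3 s.
At the end, for the whole second after the job is handed in: The shaft lies at rest in the vee: its centre within 2.5 mm of the vee's middle line, 43 to 48.5 mm above the bench and within 30 mm of the vee's middle lengthwise, its axis within 0.04 rad of the vee's; the strap, released, still bears on it with more than 3 N (x of shaft in the frame of fixture between -0.0025 and 0.0025 m and y of shaft in the frame of fixture between -0.03 and 0.03 m and z of shaft in the frame of fixture between 0.043 and 0.0485 m and angle between the x axis of shaft and the y axis of fixture, either way round below 0.04 rad and contact force between strap and shaft above 3 N and linear speed of shaft below 0.01 m/s); the robot touches nothing.
It fails at once if the shaft is lifted more than 8 mm above its height on the deck (z of shaft in the frame of fixture above 0.064 m).
It fails at once if the strap's pad loads the shaft with more than 40 N (contact force between strap and shaft above 40 N).
It fails at once if the fingers push or squeeze the shaft with more than 25 N (contact force between the fingers and shaft above 25 N).
It fails at once if one of the other loose things is moved more than 15 mm (distance of any of hex_key, cap_screw, parallel, gauge_block, spanner, oil_can, spare_slug from where it was at the start of the episode above 0.015 m).
It also fails if it takes over 72 s, if anything falls off the work surface, if the arm or the gripper's body presses on something with over 40 N, if the wrist force passes 120 N, or if a joint passes its speed limit or range.

## Working session

There is one attempt and no reset: what is moved stays moved. The work goes in short steps, Python scripts to look and compute and a shell command to move; the robot and the scene stay as the last step left them, time stands still between calls to the robot, and variables do not carry over. Pictures are saved under pics/ and viewed, about 8 in all and at most 12, crops included, and the job is handed in when it is done.

```bash
ls; mkdir -p pics; python3 - <<'E'
from station import r, vision
import cv2,numpy as np
for n in ("scene","top"):
    c=vision.capture(n); cv2.imwrite(f"pics/{n}0.png",c["frame"][:,:,::-1]); np.savez(f"pics/{n}0.npz",**c)
    print(n,np.round(c["K"],1).tolist(),np.round(c["xyz"],3),np.round(c["orientation"],3).tolist(), [k for k in c])
s=r.sense(); print(s["time_s"],s["tcp_pos"],np.round(s["ee_rot"],3).tolist(),s["wrist_force"],s["gripper_width"])
E
```

```text
pics
scene [[464.2, 0.0, 279.2], [0.0, 464.2, 204.9], [0.0, 0.0, 1.0]] [ 0.931 -0.651  0.772] [[0.806, -0.405, 0.432], [0.592, 0.528, -0.609], [0.019, 0.746, 0.665]] ['frame', 'K', 'xyz', 'orientation']
top [[395.9, 0.0, 275.6], [0.0, 395.9, 211.4], [0.0, 0.0, 1.0]] [0.391 0.002 1.007] [[-0.028, 0.992, -0.12], [-1.0, -0.029, -0.007], [-0.01, 0.12, 0.993]] ['frame', 'K', 'xyz', 'orientation']
0.1 [ 0.21110255 -0.58776252  0.24656624] [[-0.941, -0.338, -0.001], [-0.338, 0.941, 0.002], [0.0, 0.002, -1.0]] [-0.73990611  0.19702157  0.41591976] 1.0005338567246589
```

View pics/top0.png

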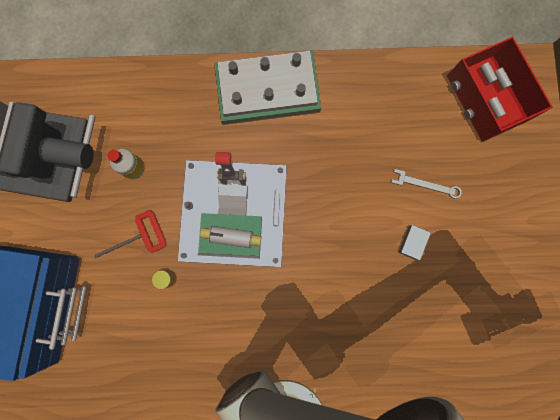

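View pics/scene0.png

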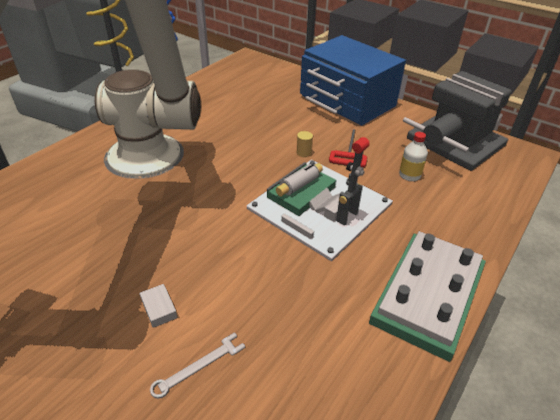

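The top view (image up = world +x, left = +y) shows the plate at about (179–287, 160–267), the green deck at (201–262, 214–257), the shaft at (230, 236) with brass ends, and the red grip at (223, 158). The scene view shows the strap upright behind the vee. Next I'll measure these.

```bash
cat > h.py <<'E'
import cv2,numpy as np
def ray(c,uv):
    d=np.linalg.inv(c["K"])@np.array([uv[0],uv[1],1.]); d=c["orientation"]@(d*[1,-1,-1]); return d
def onz(c,uv,z):
    d=ray(c,uv); return c["xyz"]+d*(z-c["xyz"][2])/d[2]
def proj(c,p):
    q=c["orientation"].T@(np.asarray(p)-c["xyz"]); q=c["K"]@(q*[1,-1,-1]); return q[:2]/q[2]
def mask(c,lo,hi,box):
    h=cv2.cvtColor(c["frame"],cv2.COLOR_RGB2HSV); m=cv2.inRange(h,lo,hi)
    k=np.zeros_like(m); x0,y0,x1,y1=box; k[y0:y1,x0:x1]=m[y0:y1,x0:x1]; return k
def blobs(m,amin=8):
    n,l,s,ce=cv2.connectedComponentsWithStats(m); return [(ce[i],s[i,4]) for i in range(1,n) if s[i,4]>=amin]
E
python3 - <<'E'
from h import *
c=dict(np.load("pics/top0.npz"))
g=mask(c,(45,60,30),(85,255,255),(190,205,275,265))
pl=mask(c,(0,0,150),(180,60,255),(170,150,295,275))
for nm,m,z in(("deck",g,.036),("plate",pl,.012)):
    m=cv2.morphologyEx(m,cv2.MORPH_CLOSE,np.ones((3,3)))
    cs=max(cv2.findContours(m,0,2)[0],key=cv2.contourArea)
    b=cv2.boxPoints(cv2.minAreaRect(np.float32([onz(c,p[0],z)[:2] for p in cs])*1000))
    print(nm,np.round(b).tolist(),"ctr",b.mean(0),[round(float(np.linalg.norm(b[i]-b[i-1]))) for i in range(4)],[round(float(np.degrees(np.arctan2(*(b[i]-b[i-1])[::-1]))),1) for i in range(4)])
for ce,a in blobs(mask(c,(18,130,90),(32,255,255),(190,205,275,265))): print("brass",ce,a,np.round(onz(c,ce,.056)*1000))
for ce,a in blobs(mask(c,(0,150,90),(8,255,255),(205,145,240,170))): print("red",ce,a,np.round(onz(c,ce,.22)*1000))
E
```

```text
deck [[451.0, 49.0], [498.0, 45.0], [510.0, 193.0], [463.0, 197.0]] ctr [480.162   120.70305] [149, 47, 149, 47] [-94.6, -4.6, 85.4, 175.4]
plate [[372.0, -0.0], [630.0, -21.0], [652.0, 237.0], [394.0, 258.0]] ctr [512.0413  118.22511] [259, 259, 259, 259] [-94.7, -4.7, 85.3, 175.3]
brass [204.16326531 232.65306122] 49 [459. 182.  56.]
brass [255.5        239.88636364] 44 [438.  58.  56.]
red [222.23728814 157.61016949] 177 [599. 113. 220.]
```

```bash
python3 -m jog '{"delta_pos":[[27,39,0],[27,39,0],[27,39,0],[27,39,0],[27,39,0],[27,39,0],[27,39,0],[27,39,0],[27,39,0],[27,39,0]],"rot":[[0,0,-2.45],[0,0,-2.45],[0,0,-2.45],[0,0,-2.45],[0,0,-2.45],[0,0,-2.45],[0,0,-2.45],[0,0,-2.45],[0,0,-2.45],[0,0,-2.45]],"grip":[50,50,50,50,50,50,50,50,50,50]}'
```

```text
time_s: 0.93
tcp_pos: [0.4489, -0.2436, 0.2474]
ee_rot: [[-0.996, 0.085, -0.0], [0.085, 0.996, 0.0], [0.0, 0.0, -1.0]]
wrist_force: [1.2, -0.5, 0.1]
gripper_width: 0.504
```

```bash
python3 -m jog '{"delta_pos":[[0,0,0],[-5,37,0],[-5,37,0],[-5,37,0],[-5,37,0],[-5,36,0],[-5,36,0],[-5,36,0],[-5,36,0],[0,0,0]],"rot":[[0,0,0],[0,0,0],[0,0,0],[0,0,0],[0,0,0],[0,0,0],[0,0,0],[0,0,0],[0,0,0],[0,0,0]],"grip":[50,50,50,50,50,50,50,50,50,50]}'
```

```text
time_s: 1.77
tcp_pos: [0.4079, 0.0506, 0.2477]
ee_rot: [[-0.997, 0.076, 0.001], [0.076, 0.997, 0.001], [-0.001, 0.001, -1.0]]
wrist_force: [-0.2, -0.5, 0.8]
gripper_width: 0.502
```

```bash
python3 -m jog '{"delta_pos":[[-2,36,0],[-2,37,0],[0,0,-32],[0,0,-32],[0,0,-32],[0,0,-32],[0,0,-20],[0,0,-10],[0,0,0],[0,0,0]],"rot":[[0,0,-0.3],[0,0,0],[0,0,0],[0,0,0],[0,0,0],[0,0,0],[0,0,0],[0,0,0],[0,0,0],[0,0,0]],"grip":[50,50,50,50,50,50,50,50,50,50]}'; python3 - <<'E'
from station import r, vision
import cv2,numpy as np
o=[]
for n in ("scene","wrist"):
    c=vision.capture(n); np.savez(f"pics/{n}1.npz",**c); f=c["frame"][:,:,::-1]
    o.append(cv2.resize(f[130:270,220:420] if n=="scene" else f,(400,300)))
cv2.imwrite("pics/s1.png",np.hstack(o))
E
```

```text
time_s: 2.6
tcp_pos: [0.4044, 0.1189, 0.0892]
ee_rot: [[-0.996, 0.088, -0.001], [0.088, 0.996, -0.001], [0.001, -0.001, -1.0]]
wrist_force: [-0.2, -0.1, -0.0]
gripper_width: 0.497
```

View pics/s1.png

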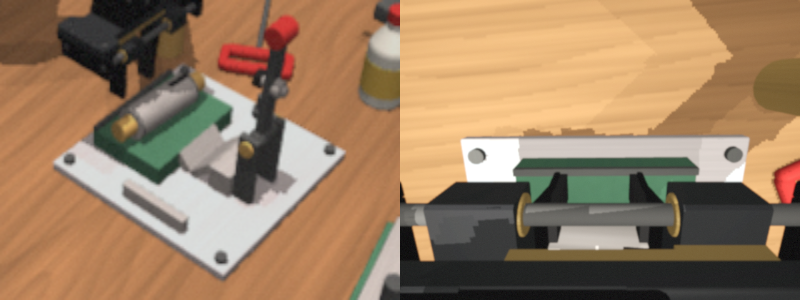

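Left half: the fingers stand behind the shaft, which lies on the deck. Right half: the wrist view shows the deck between the fingers, with nothing in the way. I'll lower and start pushing gently.

```bash
python3 -m jog '{"delta_pos":[[0,4,-9],[0,0,-8],[0,0,0],[2,-0.16,0],[2,-0.16,0],[2,-0.16,0],[1,-0.08,0],[1,-0.08,0],[1,-0.08,0],[1,-0.08,0]],"rot":[[0,0,0],[0,0,0],[0,0,0],[0,0,0],[0,0,0],[0,0,0],[0,0,0],[0,0,0],[0,0,0],[0,0,0]],"grip":[50,50,50,50,50,50,50,50,50,50]}'; python3 -m jog '{"delta_pos":[[1,-0.08,0],[1,-0.08,0],[1,-0.08,0],[1,-0.08,0],[1,-0.08,0],[1,-0.08,0],[1,-0.08,0],[1,-0.08,0],[1,-0.08,0],[1,-0.08,0]],"rot":[[0,0,0],[0,0,0],[0,0,0],[0,0,0],[0,0,0],[0,0,0],[0,0,0],[0,0,0],[0,0,0],[0,0,0]],"grip":[50,50,50,50,50,50,50,50,50,50]}'
cat > look.py <<'E'
from station import r, vision
from h import *
import sys
# shaft from the brass ends seen by the top camera (as fixture coords, mm), zh = centre height
O=np.array([522.,117.4]);a=np.radians(-4.7);u=np.array([np.cos(a),np.sin(a)]);v=np.array([-u[1],u[0]])
fx=lambda p:np.round([(p[:2]*1000-O)@u,(p[:2]*1000-O)@v],1)
zh=float(sys.argv[1])
c=vision.capture("top"); q=[fx(onz(c,ce,zh)) for ce,n in blobs(mask(c,(18,130,90),(32,255,255),(190,165,275,265)))]
print("brass",q)
if len(q)==2: d=q[0]-q[1]; print("mid",(q[0]+q[1])/2,"skew",np.arctan(d[0]/d[1]))
s=r.sense(); print("tcp",fx(s["tcp_pos"]),s["tcp_pos"][2],"F",np.round(s["wrist_force"],1),s["time_s"])
if len(sys.argv)>2: cv2.imwrite(sys.argv[2],cv2.resize(c["frame"][145:275,165:300,::-1],None,fx=3,fy=3))
E
python3 look.py .056
```

```text
time_s: 3.53
tcp_pos: [0.4145, 0.1226, 0.0726]
ee_rot: [[-0.996, 0.088, 0.0], [0.088, 0.996, 0.0], [-0.0, 0.0, -1.0]]
wrist_force: [0.1, -0.6, 0.1]
gripper_width: 0.496
time_s: 4.37
tcp_pos: [0.4245, 0.1218, 0.0725]
ee_rot: [[-0.996, 0.088, -0.0], [0.088, 0.996, -0.0], [0.0, -0.0, -1.0]]
wrist_force: [-0.6, 0.2, 0.2]
gripper_width: 0.502
brass [array([ 77.1, -26.7])]
tcp [-97.3  -3.5] 0.07256563953247722 F [-0.5 -0.8  0.9] 4.4167
```

```bash
for i in 1 2; do python3 -m jog '{"delta_pos":[[1.2,-0.1,0],[1.2,-0.1,0],[1.2,-0.1,0],[1.2,-0.1,0],[1.2,-0.1,0],[1.2,-0.1,0],[1.2,-0.1,0],[1.2,-0.1,0],[1.2,-0.1,0],[1.2,-0.1,0]],"rot":[[0,0,0.3],[0,0,0],[0,0,0],[0,0,0],[0,0,0],[0,0,0],[0,0,0],[0,0,0],[0,0,0],[0,0,-0.1]],"grip":[50,50,50,50,50,50,50,50,50,50]}' | grep -E "tcp|force"; done; python3 look.py .056; python3 - <<'E'
from station import vision
import cv2,numpy as np
f=[cv2.resize(vision.capture("scene")["frame"][130:270,230:400,::-1],(400,330)),cv2.resize(vision.capture("wrist")["frame"][:,:,::-1],(400,330))]
cv2.imwrite("pics/s2.png",np.hstack(f))
E
```

```text
tcp_pos: [0.4366, 0.1208, 0.0725]
wrist_force: [-0.8, 0.3, 0.3]
tcp_pos: [0.4486, 0.1198, 0.0725]
wrist_force: [-0.1, 0.3, 0.5]
brass [array([ 78. , -26.9])]
tcp [-73.1  -3.5] 0.07258571806542084 F [1.5 0.3 0.3] 6.1333
```

View pics/s2.png

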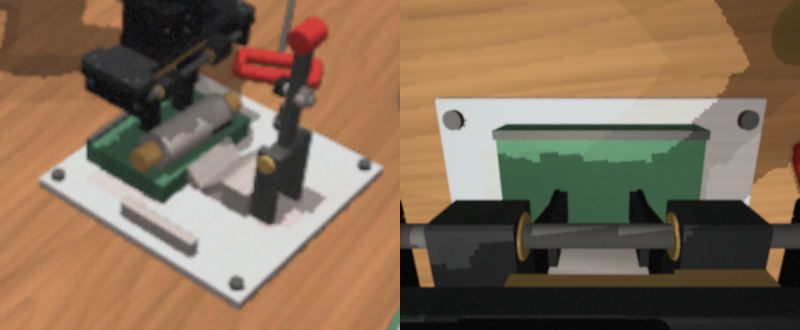

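The shaft now rolls squarely ahead of both fingers, close to the vee's mouth. I'll go on slowly.

```bash
for i in 1 2; do python3 -m jog '{"delta_pos":[[1,-0.08,0],[1,-0.08,0],[1,-0.08,0],[1,-0.08,0],[1,-0.08,0],[1,-0.08,0],[1,-0.08,0],[1,-0.08,0],[1,-0.08,0],[1,-0.08,0]],"rot":[[0,0,0],[0,0,0],[0,0,0],[0,0,0],[0,0,0],[0,0,0],[0,0,0],[0,0,0],[0,0,0],[0,0,0]],"grip":[50,50,50,50,50,50,50,50,50,50]}' | grep -E "tcp|force"; done; python3 look.py .056 pics/t3.png;python3 - <<'E'
from station import vision
import cv2,numpy as np
f=[cv2.resize(vision.capture("scene")["frame"][130:270,230:400,::-1],(400,330)),cv2.resize(cv2.imread("pics/t3.png"),(400,330))]
cv2.imwrite("pics/s3.png",np.hstack(f))
E
```

```text
tcp_pos: [0.4585, 0.119, 0.0725]
wrist_force: [-0.4, 0.5, -0.6]
tcp_pos: [0.4685, 0.1182, 0.0725]
wrist_force: [0.2, 0.0, 1.2]
brass [array([ 78. , -26.9])]
tcp [-53.1  -3.5] 0.07256693156236142 F [-0.7  0.9  0.1] 7.95
```

View pics/s3.png

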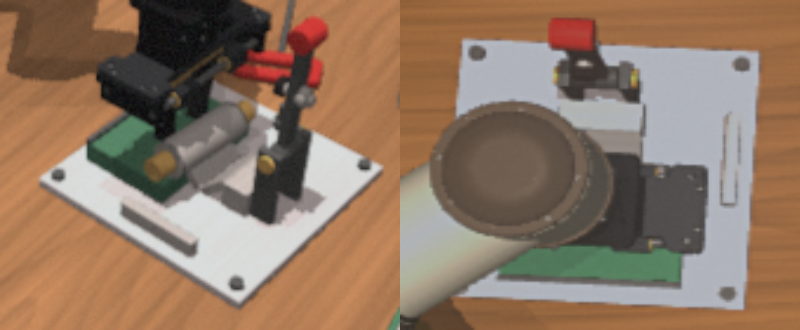

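The shaft is at the deck's edge or just past it, so a few millimetres more should do. Then I'll raise the fingers and measure.

```bash
python3 -m jog '{"delta_pos":[[1,-0.08,0],[1,-0.08,0],[1,-0.08,0],[1,-0.08,0],[1,-0.08,0],[1,-0.08,0],[1,-0.08,0],[1,-0.08,0],[0,0,0],[0,0,0]],"rot":[[0,0,0],[0,0,0],[0,0,0],[0,0,0],[0,0,0],[0,0,0],[0,0,0],[0,0,0],[0,0,0],[0,0,0]],"grip":[50,50,50,50,50,50,50,50,50,50]}' | grep -E "tcp|force"; python3 -m jog '{"delta_pos":[[-10,0.8,0],[-12,1,0],[-12,1,0],[-12,1,0],[-10,0,30],[-10,0,35],[0,0,35],[0,0,35],[0,-35,20],[0,-38,0]],"rot":[[0,0,0],[0,0,0],[0,0,0],[0,0,0],[0,0,0],[0,0,0],[0,0,0],[0,0,0],[0,0,0],[0,0,0]],"grip":[50,50,50,50,50,50,50,50,50,50]}' | grep -E "tcp|force";python3 -m jog '{"delta_pos":[[0,-38,0],[0,-38,0],[0,-38,0],[0,-38,0],[0,-38,0],[0,0,0]],"rot":[[0,0,0],[0,0,0],[0,0,0],[0,0,0],[0,0,0],[0,0,0]],"grip":[50,50,50,50,50,50]}' | grep -E "tcp|force"; python3 look.py .046 pics/t4.png;python3 - <<'E'
from station import vision
import cv2,numpy as np
c=vision.capture("scene"); np.savez("pics/scene4.npz",**c)
f=[cv2.resize(c["frame"][130:270,230:400,::-1],(400,330)),cv2.resize(cv2.imread("pics/t4.png"),(400,330))]
cv2.imwrite("pics/s4.png",np.hstack(f))
E
```

```text
tcp_pos: [0.4765, 0.1175, 0.0725]
wrist_force: [-0.6, -0.4, 0.2]
tcp_pos: [0.4124, 0.0498, 0.2325]
wrist_force: [1.8, -0.2, -0.3]
tcp_pos: [0.4089, -0.146, 0.2272]
wrist_force: [1.4, 0.6, 0.7]
brass [array([ 79.2, -25.7]), array([ 0.5, 51.4]), array([  6.7, -71.9]), array([ -4.6, -71.5])]
tcp [ -91.2 -269.9] 0.2270465470341923 F [0.1 0.1 0.2] 10.2167
```

View pics/s4.png

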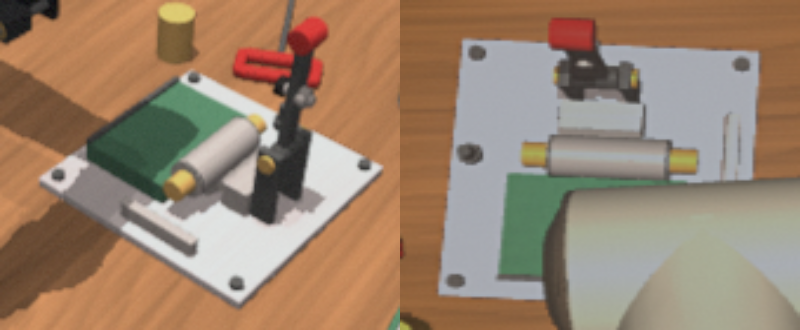

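The shaft is seated: brass ends are at fixture x≈0.5 and y +51/−72, so it is centred near y −10 and square. Next I'll triangulate the red grip.

```bash
python3 - <<'E'
from h import *
t=dict(np.load("pics/top0.npz")); s=dict(np.load("pics/scene4.npz"))
mt=blobs(mask(t,(0,150,60),(8,255,255),(205,145,240,170)))[0]
ms=max(blobs(mask(s,(0,150,60),(8,255,255),(352,130,375,160))),key=lambda b:b[1])
print(mt,ms)
A=[];b=[]
for c,m in((t,mt),(s,ms)):
    d=ray(c,m[0]);d/=np.linalg.norm(d);P=np.eye(3)-np.outer(d,d);A.append(P);b.append(P@c["xyz"])
p=np.linalg.lstsq(np.vstack(A),np.hstack(b),rcond=None)[0]
O=np.array([.522,.1174]);a=np.radians(-4.7);u=np.array([np.cos(a),np.sin(a)]);v=np.array([-u[1],u[0]])
f=[(p[:2]-O)@u,(p[:2]-O)@v,p[2]]
print("world",p.round(4),"fix",np.round(f,4),"res",[np.linalg.norm(A[i]@p-b[i]) for i in(0,1)],"theta",np.arctan2(f[2]-.088,.07-f[0]),"r",np.hypot(f[2]-.088,.07-f[0]))
for th in np.arange(1.65,-.1,-.1):
    w=O+(.07-.135*np.cos(th))*u; print(round(th,2),np.round(w*1000,1),round(88+135*np.sin(th),1))
E
```

```text
(array([222.23728814, 157.61016949]), np.int32(177)) (array([359.68663594, 145.41935484]), np.int32(217))
world [0.5972 0.1112 0.2202] fix [0.0755 0.     0.2202] res [np.float64(0.002575959638457936), np.float64(0.002575959638458322)] theta 1.6120234191264946 r 0.13229269540100058
1.65 [602.4 110.8] 222.6
1.55 [589.  111.9] 223.0
1.45 [575.6 113. ] 222.0
1.35 [562.3 114.1] 219.7
1.25 [549.3 115.2] 216.1
1.15 [536.8 116.2] 211.2
1.05 [524.8 117.2] 205.1
0.95 [513.5 118.1] 197.8
0.85 [503. 119.] 189.4
0.75 [493.3 119.8] 180.0
0.65 [484.7 120.5] 169.7
0.55 [477.1 121.1] 158.6
0.45 [470.6 121.6] 146.7
0.35 [465.4 122.1] 134.3
0.25 [461.4 122.4] 121.4
0.15 [458.7 122.6] 108.2
0.05 [457.4 122.7] 94.7
-0.05 [457.4 122.7] 81.3
```

```bash
python3 -m jog '{"delta_pos":[[0,0,32],[0,0,33],[23,32,0],[23,32,0],[23,32,0],[23,32,0],[24,32,0],[24,32,0],[24,33,0],[24,32,0]],"rot":[[0,0,0],[0,0,0],[0,0,0],[0,0,0],[0,0,0],[0,0,0],[0,0,0],[0,0,0],[0,0,0],[0,0,0]],"grip":[65,65,65,65,65,65,65,65,65,65]}'; python3 -m jog '{"delta_pos":[[0,0,0],[0,0,0]],"rot":[[0,0,0],[0,0,0]],"grip":[65,65]}'
```

```text
time_s: 11.1
tcp_pos: [0.5981, 0.1193, 0.2924]
ee_rot: [[-0.997, 0.078, -0.0], [0.078, 0.997, 0.0], [0.0, 0.0, -1.0]]
wrist_force: [0.9, -1.1, 0.2]
gripper_width: 0.652
time_s: 11.27
tcp_pos: [0.598, 0.119, 0.2909]
ee_rot: [[-0.997, 0.076, -0.003], [0.076, 0.997, -0.001], [0.003, -0.001, -1.0]]
wrist_force: [-0.6, -0.8, -0.1]
gripper_width: 0.65
```

Adjust in y, check with the wrist camera, then descend.

```bash
python3 -m jog '{"delta_pos":[[0,-8,0],[0,0,-12],[0,0,-10],[0,0,0]],"rot":[[0,0,-0.3],[0,0,0],[0,0,0],[0,0,0]],"grip":[65,65,65,65]}'; python3 - <<'E'
from station import vision
import cv2,numpy as np
f=[cv2.resize(vision.capture("scene")["frame"][60:200,280:450,::-1],(400,330)),cv2.resize(vision.capture("wrist")["frame"][:,:,::-1],(400,330))]
cv2.imwrite("pics/s5.png",np.hstack(f))
E
```

```text
time_s: 11.6
tcp_pos: [0.5963, 0.1063, 0.2686]
ee_rot: [[-0.996, 0.087, -0.004], [0.087, 0.996, -0.001], [0.004, -0.001, -1.0]]
wrist_force: [-0.4, -1.5, -0.4]
gripper_width: 0.651
```

View pics/s5.png

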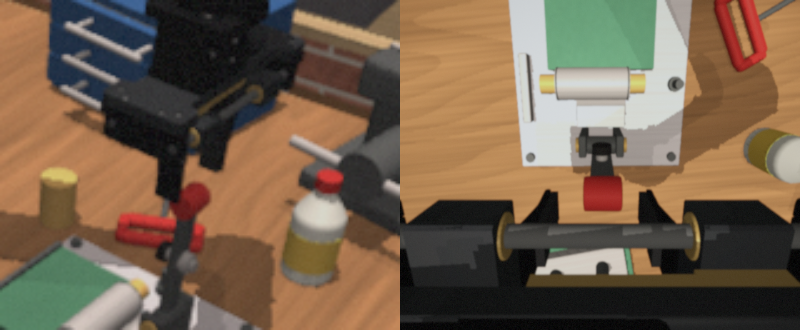

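```bash
python3 -m jog '{"delta_pos":[[1,3,-10],[1,0,-10],[0,0,-10],[0,0,-10],[0,0,0],[0,0,0]],"rot":[[0,0,0],[0,0,0],[0,0,0],[0,0,0],[0,0,0],[0,0,0]],"grip":[65,65,65,65,60,55]}'; python3 -m jog '{"delta_pos":[[0,0,0],[0,0,0],[0,0,0],[0,0,0],[0,0,0],[0,0,0]],"rot":[[0,0,0],[0,0,0],[0,0,0],[0,0,0],[0,0,0],[0,0,0]],"grip":[45,40,35,32,30,30]}'
```

```text
time_s: 12.2
tcp_pos: [0.6001, 0.1101, 0.2294]
ee_rot: [[-0.996, 0.086, -0.002], [0.086, 0.996, -0.001], [0.002, -0.001, -1.0]]
wrist_force: [0.4, 0.2, 1.0]
gripper_width: 0.589
time_s: 12.7
tcp_pos: [0.6006, 0.1095, 0.2311]
ee_rot: [[-0.996, 0.086, 0.0], [0.086, 0.996, -0.001], [-0.0, -0.001, -1.0]]
wrist_force: [0.7, -4.5, 1.0]
gripper_width: 0.343
```

```bash
python3 -m jog '{"delta_pos":[[0,-1,0],[-5.4,0.4,0.1],[-5.4,0.4,0.1],[-6.7,0.6,-0.5],[-6.7,0.5,-0.5],[-6.7,0.6,-1.1],[-6.6,0.5,-1.2],[-6.5,0.6,-1.8],[-6.5,0.5,-1.8],[0,0,0]],"rot":[[0,0,0],[0,0,0],[0,0,0],[0,0,0],[0,0,0],[0,0,0],[0,0,0],[0,0,0],[0,0,0],[0,0,0]],"grip":[25,25,25,25,25,25,25,25,25,25]}'
```

```text
time_s: 13.53
tcp_pos: [0.5511, 0.1135, 0.2249]
ee_rot: [[-0.996, 0.086, 0.005], [0.086, 0.996, 0.001], [-0.005, 0.001, -1.0]]
wrist_force: [3.7, -4.0, 0.7]
gripper_width: 0.343
```

```bash
python3 -m jog '{"delta_pos":[[-6.3,0,-2.3],[-6.2,0.5,-2.6],[-6.1,0.5,-2.9],[-5.9,0.5,-3.2],[-5.7,0.4,-3.5],[-5.6,0.5,-3.8],[-5.3,0.5,-4.1],[-5.2,0.4,-4.3],[-5,0.4,-4.6],[-4.7,0.4,-4.8]],"rot":[[0,0,0],[0,0,0],[0,0,0],[0,0,0],[0,0,0],[0,0,0],[0,0,0],[0,0,0],[0,0,0],[0,0,0]],"grip":[25,25,25,25,25,25,25,25,25,25]}';python3 -m jog '{"delta_pos":[[-4.4,0.4,-5],[-4.2,0.3,-5.3],[-3.9,0.3,-5.5],[-3.7,0.3,-5.6],[-3.4,0.3,-5.9],[-3.1,0.2,-6],[-2.8,0.3,-6.1],[-2.4,0.2,-6.3],[0,0,0],[0,0,0]],"rot":[[0,0,0],[0,0,0],[0,0,0],[0,0,0],[0,0,0],[0,0,0],[0,0,0],[0,0,0],[0,0,0],[0,0,0]],"grip":[25,25,25,25,25,25,25,25,25,25]}'
```

```text
time_s: 14.37
tcp_pos: [0.4956, 0.118, 0.19]
ee_rot: [[-0.996, 0.085, 0.006], [0.085, 0.996, 0.001], [-0.006, 0.002, -1.0]]
wrist_force: [1.8, -2.3, 7.0]
gripper_width: 0.341
time_s: 15.2
tcp_pos: [0.4662, 0.1204, 0.1419]
ee_rot: [[-0.996, 0.086, 0.001], [0.086, 0.996, 0.001], [-0.0, 0.001, -1.0]]
wrist_force: [2.1, 0.3, -1.7]
gripper_width: 0.341
```

```bash
python3 -m jog '{"delta_pos":[[-0.7,0,-2],[-0.6,0,-2],[-0.6,0,-2],[-0.6,0.1,-2],[-0.5,0.1,-2],[-0.5,0,-2],[-0.5,0,-2]],"rot":[[0,0,0],[0,0,0],[0,0,0],[0,0,0],[0,0,0],[0,0,0],[0,0,0]],"grip":[25,25,25,25,25,25,25]}';python3 -m jog '{"delta_pos":[[-0.2,0,-1],[-0.2,0,-1],[-0.2,0,-1],[-0.2,0,-1]],"rot":[[0,0,0],[0,0,0],[0,0,0],[0,0,0]],"grip":[25,25,25,25]}'
```

```text
time_s: 15.78
tcp_pos: [0.4624, 0.1207, 0.129]
ee_rot: [[-0.996, 0.086, 0.001], [0.086, 0.996, 0.001], [-0.001, 0.001, -1.0]]
wrist_force: [-1.2, 1.8, 5.7]
gripper_width: 0.341
time_s: 16.12
tcp_pos: [0.4616, 0.1207, 0.125]
ee_rot: [[-0.996, 0.086, 0.001], [0.086, 0.996, 0.001], [-0.001, 0.001, -1.0]]
wrist_force: [-1.9, 1.3, 6.0]
gripper_width: 0.342
```

```bash
python3 -m jog '{"delta_pos":[[-0.2,0,-1],[-0.2,0,-1]],"rot":[[0,0,0],[0,0,0]],"grip":[25,25]}';python3 -m jog '{"delta_pos":[[-0.2,0,-1],[-0.2,0,-1]],"rot":[[0,0,0],[0,0,0]],"grip":[25,25]}'
```

```text
time_s: 16.28
tcp_pos: [0.4611, 0.1208, 0.123]
ee_rot: [[-0.996, 0.086, 0.001], [0.086, 0.996, 0.001], [-0.001, 0.001, -1.0]]
wrist_force: [-1.8, 1.0, 5.4]
gripper_width: 0.341
time_s: 16.45
tcp_pos: [0.4608, 0.1208, 0.121]
ee_rot: [[-0.996, 0.086, 0.001], [0.086, 0.996, 0.001], [-0.001, 0.001, -1.0]]
wrist_force: [-2.1, 2.1, 5.9]
gripper_width: 0.339
```

```bash
cat > ok.py <<'E'
import sys
from station import r
s=r.sense(); f=s["wrist_force"]; print(s["tcp_pos"].round(4),f.round(1)); sys.exit(int(f[2]>8.5))
E
python3 -m jog '{"delta_pos":[[-0.2,0,-1],[-0.1,0,-1]],"rot":[[0,0,0],[0,0,0]],"grip":[25,25]}'>/dev/null; python3 ok.py && python3 -m jog '{"delta_pos":[[-0.2,0,-1],[-0.1,0,-1]],"rot":[[0,0,0],[0,0,0]],"grip":[25,25]}'>/dev/null && python3 ok.py && python3 -m jog '{"delta_pos":[[-0.1,0,-1],[-0.1,0,-1]],"rot":[[0,0,0],[0,0,0]],"grip":[25,25]}'>/dev/null && python3 ok.py && python3 -m jog '{"delta_pos":[[-0.1,0,-1],[-0.1,0,-1]],"rot":[[0,0,0],[0,0,0]],"grip":[25,25]}'>/dev/null && python3 ok.py && python3 -m jog '{"delta_pos":[[-0.1,0,-1],[-0.1,0,-1]],"rot":[[0,0,0],[0,0,0]],"grip":[25,25]}'>/dev/null && python3 ok.py && python3 -m jog '{"delta_pos":[[-0.1,0,-1],[-0.1,0,-1]],"rot":[[0,0,0],[0,0,0]],"grip":[25,25]}'>/dev/null && python3 ok.py && python3 -m jog '{"delta_pos":[[-0.1,0,-1],[0,0,-1]],"rot":[[0,0,0],[0,0,0]],"grip":[25,25]}'>/dev/null && python3 ok.py && python3 -m jog '{"delta_pos":[[-0.1,0,-1],[0,0,-1]],"rot":[[0,0,0],[0,0,0]],"grip":[25,25]}'>/dev/null && python3 ok.py
```

```text
[0.4604 0.1208 0.119 ] [-0.9  1.7  6.4]
[0.4601 0.1208 0.1169] [-2.2  1.4  4.9]
[0.4598 0.1209 0.1149] [-3.2  2.2  5.3]
[0.4596 0.1209 0.1129] [-1.2  2.5  5.4]
[0.4594 0.1209 0.1108] [-1.7  2.5  4.7]
[0.4592 0.1209 0.1088] [-3.3  2.5  5.6]
[0.4591 0.1209 0.1068] [-2.4  2.5  5.6]
[0.4589 0.1209 0.1048] [-2.4  3.2  5.8]
```

```bash

python3 -m jog '{"delta_pos":[[0,0,-1],[0,0,-1]],"rot":[[0,0,0],[0,0,0]],"grip":[25,25]}'>/dev/null; python3 ok.py && python3 -m jog '{"delta_pos":[[-0.1,0,-1],[0,0,-1]],"rot":[[0,0,0],[0,0,0]],"grip":[25,25]}'>/dev/null && python3 ok.py && python3 -m jog '{"delta_pos":[[0,0,-1],[0,0,-1]],"rot":[[0,0,0],[0,0,0]],"grip":[25,25]}'>/dev/null && python3 ok.py && python3 -m jog '{"delta_pos":[[0,0,-1],[0,0,-1]],"rot":[[0,0,0],[0,0,0]],"grip":[25,25]}'>/dev/null && python3 ok.py && python3 -m jog '{"delta_pos":[[0,0,-1],[0,0,-1]],"rot":[[0,0,0],[0,0,0]],"grip":[25,25]}'>/dev/null && python3 ok.py && python3 -m jog '{"delta_pos":[[0,0,-1],[0,0,-1]],"rot":[[0,0,0],[0,0,0]],"grip":[25,25]}'>/dev/null && python3 ok.py && python3 -m jog '{"delta_pos":[[0,0,-1],[0,0,-1]],"rot":[[0,0,0],[0,0,0]],"grip":[25,25]}'>/dev/null && python3 ok.py
```

```text
[0.4589 0.1209 0.1028] [-3.2  2.4  5.2]
[0.4588 0.1209 0.1007] [-2.7  2.2  5.4]
[0.4588 0.121  0.0987] [-2.5  2.8  4.9]
[0.4588 0.1209 0.0967] [-3.1  2.6  5.7]
[0.4588 0.1209 0.0947] [-2.7  2.4  5.3]
[0.4589 0.121  0.0927] [-2.   2.7  5.3]
[0.4589 0.1209 0.0908] [-2.8  2.2  4.9]
```

```bash

python3 -m jog '{"delta_pos":[[0,0,-1]],"rot":[[0,0,0]],"grip":[25]}'>/dev/null; python3 ok.py && python3 -m jog '{"delta_pos":[[0,0,-1]],"rot":[[0,0,0]],"grip":[25]}'>/dev/null && python3 ok.py && python3 -m jog '{"delta_pos":[[0,0,-1]],"rot":[[0,0,0]],"grip":[25]}'>/dev/null && python3 ok.py && python3 -m jog '{"delta_pos":[[0,0,-1]],"rot":[[0,0,0]],"grip":[25]}'>/dev/null && python3 ok.py 
python3 - <<'E'
from station import vision
import cv2,numpy as np
f=vision.capture("scene")["frame"][130:270,230:400,::-1]
cv2.imwrite("pics/s6.png",cv2.resize(f,None,fx=4,fy=4))
E
```

```text
[0.459  0.1209 0.0898] [-2.   2.3  5.4]
[0.459  0.1209 0.0888] [-0.6  2.   5.4]
[0.4591 0.121  0.0878] [-2.   1.5  5. ]
[0.4592 0.1209 0.0869] [-1.2  1.8  6.8]
```

View pics/s6.png

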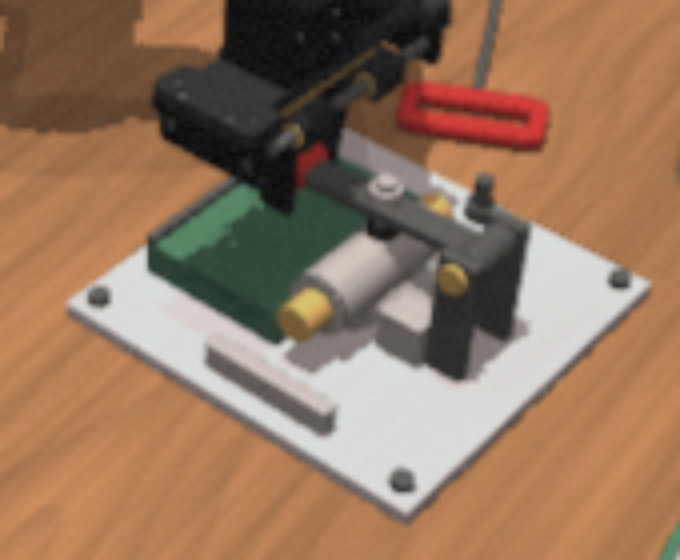

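The strap is level, with its pad at (383, 228) right on the barrel, and the force is starting to rise. I'll continue in 1 mm steps.

```bash

python3 -m jog '{"delta_pos":[[0,0,-1]],"rot":[[0,0,0]],"grip":[25]}'>/dev/null; python3 ok.py && python3 -m jog '{"delta_pos":[[0,0,-1]],"rot":[[0,0,0]],"grip":[25]}'>/dev/null && python3 ok.py && python3 -m jog '{"delta_pos":[[0,0,-1]],"rot":[[0,0,0]],"grip":[25]}'>/dev/null && python3 ok.py
```

```text
[0.4592 0.1209 0.0861] [-2.8  1.9  8.6]
```

```bash
python3 -m jog '{"delta_pos":[[0,0,-1],[0,0,0]],"rot":[[0,0,0],[0,0,0]],"grip":[25,25]}'>/dev/null; python3 ok.py; python3 -m jog '{"delta_pos":[[0,0,0]],"rot":[[0,0,0]],"grip":[25]}'>/dev/null; python3 ok.py
```

```text
[0.4593 0.1209 0.0852] [-1.1  2.2  7.2]
[0.4593 0.1209 0.0852] [-2.   0.5  7.7]
```

```bash
python3 -m jog '{"delta_pos":[[0,0,-1]],"rot":[[0,0,0]],"grip":[25]}'>/dev/null; python3 ok.py; python3 -m jog '{"delta_pos":[[0,0,0],[0,0,0]],"rot":[[0,0,0],[0,0,0]],"grip":[25,25]}'>/dev/null; python3 ok.py
```

```text
[0.4593 0.1209 0.0845] [-3.3  0.7 11.8]
[0.4593 0.1209 0.0844] [-2.5  1.4  9.3]
```

```bash
python3 -m jog '{"delta_pos":[[0,0,-1]],"rot":[[0,0,0]],"grip":[25]}'>/dev/null; python3 ok.py; python3 -m jog '{"delta_pos":[[0,0,0],[0,0,0]],"rot":[[0,0,0],[0,0,0]],"grip":[25,25]}'>/dev/null; python3 ok.py
```

```text
[0.4594 0.1209 0.0837] [-3.9  0.4 13.2]
[0.4594 0.1209 0.0837] [-2.3  0.4 10.4]
```

Moving force is now 13.2 N against the 5.3 N drag, so about 8 N over. I'll release and withdraw.

```bash
python3 -m jog '{"delta_pos":[[0,0,0],[0,0,0],[0,0,0],[0,0,0],[0,0,0],[0,0,10],[0,0,25],[0,0,35],[0,0,35],[0,0,35]],"rot":[[0,0,0],[0,0,0],[0,0,0],[0,0,0],[0,0,0],[0,0,0],[0,0,0],[0,0,0],[0,0,0],[0,0,0]],"grip":[45,60,60,60,60,60,60,60,60,60]}'; python3 -m jog '{"delta_pos":[[0,-38,0],[0,-38,0],[-10,-38,0],[-10,-38,0],[0,-38,0],[0,-38,0],[0,-38,0],[0,0,0],[0,0,0],[0,0,0]],"rot":[[0,0,0],[0,0,0],[0,0,0],[0,0,0],[0,0,0],[0,0,0],[0,0,0],[0,0,0],[0,0,0],[0,0,0]],"grip":[60,60,60,60,60,60,60,60,60,60]}'|grep tcp; python3 look.py .046 pics/t7.png;python3 - <<'E'
from station import vision
import cv2,numpy as np
c=vision.capture("scene")
f=[cv2.resize(c["frame"][130:270,230:400,::-1],(400,330)),cv2.resize(cv2.imread("pics/t7.png"),(400,330))]
cv2.imwrite("pics/s7.png",np.hstack(f))
E
```

```text
time_s: 21.0
tcp_pos: [0.4582, 0.1197, 0.2232]
ee_rot: [[-0.996, 0.086, -0.001], [0.086, 0.996, -0.001], [0.001, -0.001, -1.0]]
wrist_force: [1.3, 0.1, -0.1]
gripper_width: 0.598
tcp_pos: [0.4384, -0.1461, 0.2217]
brass [array([ 1.1, 51.9])]
tcp [ -61.6 -268.8] 0.2217993962342817 F [-0.8 -0.8  1.1] 21.8833
```

View pics/s7.png

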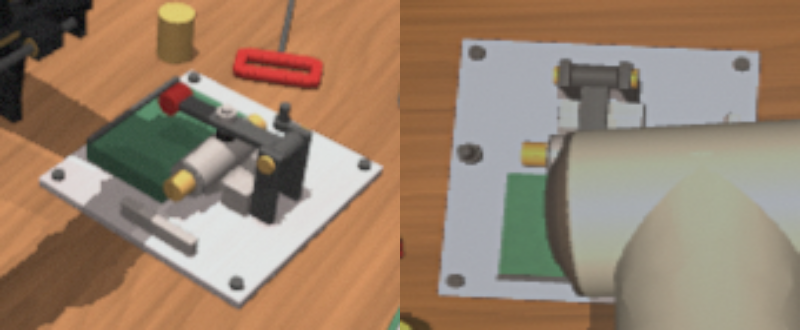

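```bash
python3 -c "
from station import finish_job; print(finish_job())"
```

```text
the job is handed in; nothing more can be done
None
```

I rolled the shaft into the vee, pressed the strap onto it and handed the job in at about 22 s of the 72 s allowed. No verdict is reported.

- **Shaft:** Two half-open fingers pushed it slowly along the deck, with wrist force staying near noise (under about 2 N). It squared up and dropped in by itself. The top camera then put its brass ends at fixture x of about 0.5 mm, y +51 and −72 mm, so it was square and about 10 mm off centre lengthwise (30 mm allowed).
- **Strap:** I pinched the grip and swung it down. The pad met the shaft just below level, at the low end of the stated range. I pressed until the moving force was about 13.2 N against 5.3 N of hinge drag. That is about 8 N over, or roughly 15 N at the pad. Holding still, it read 10.4 N.
- **Last checks:** After release the robot was clear of everything. The pictures show the strap down on the shaft. The one brass end still in view read x 1.1 mm, about 0.6 mm more than before pressing and near the camera's accuracy.
- **Not checked:**
  - The arm hid the other brass end from the top camera, so squareness was not re-measured after the press.
  - The pad force left after release was not measured. I infer it from the hinge holding its set.
  - I saw none of the other things on the bench move in the pictures, but I did not measure them.

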